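Roll the food tin along to its bowl

TASK

The tin with the green label is lying on its side on the mat. Push on its top with your fingertips to roll it gently along the row until it lies centred in front of the bowl with the green ring, just as the red tin lies in front of the red bowl, then let go so that it stays there at rest. Keep your fingertips on the upper half of the tin, do not pick it up, and leave the bowls, the red tin and the measuring cup where they are.

Things in the scene. Friction and masses are not known exactly. Their poses are not given: they have to be found in the camera images.
- tin_green: green-labelled food tin, 110 mm long, 0.46 kg, lying on its side. Origin: mid-tin, on its axis. x: along its axis, away from the robot (ring-pull end at -x); y and z turn as it rolls. It rolls on its end seams (radius 37.5 mm) without slip, at right angles to its axis; label radius 36.5 mm: its top is 74 mm above the mat, the axis 37.5 mm. Starts 70 to 275 mm to the right (-y) of its place
- tin_green_end (a point): the middle of the green tin's far flat end, 55 mm along its axis from the origin. How it rolls: a fingertip pressing on the tin's top (4 to 20 N is enough) moves 1.97 times as far as the tin, so it soon runs off the top: make several short strokes. When the finger stops, the tin stops; let go at 50 mm/s it rolls on about 4 mm, at 150 mm/s about 30 mm
- bowl_green: steel bowl on a green rubber foot ring, 116 mm across the ring, 91 mm at the rim, 53 mm high, loose; its place in the row varies. Origin: centre of its underside, on the mat. x points from the tins through the bowl, away from the robot; y along the row, to the robot's left. The tin's place: y = 0 in this frame, x about -155 mm (some 40 mm between tin and ring)
- bowl_blue: the same bowl with a blue ring; leave alone. Origin: centre of its underside
- bowl_red: the same bowl with a red ring, at the left end of the row; leave alone. Origin: centre of its underside
- tin_red: the same tin with a red label, already lying in front of the red bowl, free to roll; leave alone. Origin: the middle of the tin, on its axis
- measuring_cup: open metal measuring cup, 68 mm across the rim, 72 mm high, standing at the left end of the mat; leave alone. Origin: centre of its underside
- mat: fixed flat rubber mat, 290 x 620 x 3 mm, its top 3 mm above the work surface. Origin: centre of its underside. Its y axis runs along the row of bowls, its x axis away from the robot; the bowls stand in a row on its far half, the tins lie on its near half, pointing along its x
- tin_rack: fixed wire rack, 130 mm wide and 270 mm deep, sloping, with three more tins in it up to 125 mm above the work surface, standing on the robot's right, just beyond the end of the mat. Origin: at the level of the work surface under the middle of its front lip; it reaches from there to -y. Its front lip is at least 35 mm from the side of the green tin

How it is judged (in metres and radians):
On the way:
1. the tin is rolled: it has turned over by more than a quarter turn, lying on the mat (angle between tin_green's own z axis and vertical above 1.4 rad and height (world z) of tin_green below 0.046 m), for 0.05 s.
At the end, for the whole second after the job is handed in: The green tin lies at rest on its side on the mat, its middle within 14 mm of the green bowl's centre line, pointing at the bowl within 0.2 rad, its middle 118 to 195 mm before the bowl's centre; the bowls are within 6 mm, the red tin and the cup within 8 mm of where they started (y of tin_green in the frame of bowl_green between -0.014 and 0.014 m and x of tin_green in the frame of bowl_green between -0.195 and -0.118 m and angle between the x axis of tin_green and the x axis of bowl_green, either way round below 0.2 rad and height (world z) of tin_green between 0.037 and 0.044 m and linear speed of tin_green below 0.01 m/s and angular speed of tin_green below 0.2 rad/s and distance of each of bowl_green, bowl_blue, bowl_red from where it was at the start of the episode below 0.006 m and distance of each of tin_red, measuring_cup from where it was at the start of the episode below 0.008 m); the robot touches nothing.
It fails at once if the green tin is lifted or carried (its axis more than 6 mm above its rolling height) (height (world z) of tin_green above 0.0465 m).
It fails at once if the fingers touch the green tin with their tips below its mid-height (TCP under 55 mm): shoved or grasped from the side (contact force between the fingers and tin_green above 0.3 N and height (world z) of the grasp point below 0.055 m).
It fails at once if the green tin is shot along (faster than 0.3 m/s) instead of rolled gently (linear speed of tin_green above 0.3 m/s).
It fails at once if a bowl is pushed away (10 mm or more) (distance of any of bowl_green, bowl_blue, bowl_red from where it was at the start of the episode above 0.01 m).
It fails at once if the red tin or the measuring cup is moved (12 mm or more) (distance of any of tin_red, measuring_cup from where it was at the start of the episode above 0.012 m).
It also fails if it takes over 69 s, if anything falls off the work surface, if the arm or the gripper's body presses on something with over 40 N, if the wrist force passes 120 N, or if a joint passes its speed limit or range.

ROBOT

A 6-joint arm with a two-finger parallel gripper is mounted at the origin on the work surface. World frame = base frame: x ahead of the robot, y to its left, z up, the work surface at z = 0. Lengths are in m, angles in degrees, forces in N, time in s.
With the tool pointing down it reaches from about 0.375 to 0.9 m from the base axis. Payload 3.1 kg.
Tool frame: the origin (TCP) lies between the finger pads, 19 mm behind the fingertips; this is the grasp point; z points along the fingers, y is the line along which they close (so a half turn about z gives the same grasp; the last joint's range is limited). The gripper opens to 87 mm and grips with 3 to 60 N. Pads are 19 mm wide; open, the fingers measure 117 mm over their backs; the gripper's body (75 mm by 190 mm) begins 51 mm behind the grasp point.
Start: joints at [-82.42, 30.224, 82.088, -0, 67.689, -10.227], TCP at [0.191, -0.595, 0.241] pointing down, gripper open.
Joint ranges: [-176.69, 176.69], [-43.24, 126.21], [12.49, 139.97], [-82, 262], [0, 151.66], [-163.58, 163.58]. Speed limits (degrees/s): [159.86, 159.86, 180, 180, 180, 180].

INTERFACE

Orientations are given as a 3x3 rotation matrix whose columns are the frame's x, y, z axes.
In Python, from rig import bot, imaging, finder gives the robot as it stands. The module is installed in compiled form; this text tells all that it offers.
- The arm moves only by the tool play_rows, never from a script. Its argument "motion" is a list that holds one entry, the list of rows, each a list of 6 numbers: the shift along the tool's x, y, z in a scale on which 1.0 is 250 mm, then the turn, a rotation vector about the tool's x, y, z in fractions of the full range, 1 being pi rad. In form: [[[dx, dy, dz, wx, wy, wz], ...]]. A call has 1 to 8 rows; each row is the pose to reach, as a shift and turn from the pose commanded when the call began, along the tool's axes at that moment; what a row does not reach only later rows make up. A row lasts 1/12 s, in which the tool goes at most 41.7 mm and 7.16 degrees, less where a joint would pass 70% of its speed; a pose out of reach is approached as far as the arm can. A shift or turn number past 1, either way, is cut back to 1. A call with a gripper value outside its range is refused whole. "fingers" is the finger opening in m, from 0 to 0.087, set as the call begins (left out, the last holds). The fingers move at their own pace and stop on an object; the grip force is fixed at half the most. Time passes only in rows, so rows that repeat a pose let the fingers close. It gives the time, the measured TCP pose, the force, the opening and the grip force at its end, in the units of the state.
- bot.read_state(): the state, without advancing time (a new reading comes with each control period).
- imaging.capture(name): name is "scene" or "top"; returns a dict with "frame" (480x640x3 uint8, red, green, blue), "camera_matrix" (3x3 intrinsics, pixels), "k1" (the pictures are not rectified: a ray, as slopes to the right and down, at radius r is drawn at 1 + k1 r^2 times it, then the intrinsics apply), "R" (3x3) and "t" (3): a world point X has camera coordinates R X + t. Camera axes: x right, y down, z forward; pixel columns grow to the right and rows downward; lengths in m; the calibration is good to about 2 mm. A picture is of the moment at which its call begins. There is no depth.
- bot.hand_in(): hands the job in; it is judged then, once.
Trained networks look in the newest picture that a camera, given by its name, has taken for a name from the list of things; names that differ only in an ending like _2 or _b are one class to them, and where a whole thing is asked for, a point or a joint stands for the part that bears it (a point fixed in the world has none). Each returns a list of dicts, best first, with "confidence" (0 to 1); they miss things now and then, are a little off and sometimes report something else, mostly with a low value. They report only what shows in the picture. A call takes as long as a camera call.
- finder.recognise(camera, name): "at" ([x, y, z] in m, in world coordinates, good to about 4 mm: the middle of the surface that is visible of it).
- finder.outline_of(camera, name): "pixels" (480x640 bool, what is visible of it).
The state is a dict: "time_s": time; "joint_positions": joint angles; "qvel": joint speeds; "tau": joint torques, N m; "position": TCP position; "tcp_rot": TCP orientation; "force": force on the tool from outside, world axes, zero at the start; "moment": the same for the moment, N m; "opening": opening from 0.0 (shut) to 1.0 (fully open); "grasp_force": force on a finger pad.
Only numpy, scipy, OpenCV 4.12 (cv2) and the standard library are available. Lean on these libraries where they do the work, as an engineer would, in place of code of your own. Each camera call takes 0.05 s, during which the arm holds its last target. There are 200 camera calls.

## Working session

There is one attempt and no reset: what is moved stays moved. The work goes in short steps, Python scripts to look and compute and a tool call to move; the robot and the scene stay as the last step left them, time stands still between calls to the robot, and variables do not carry over. Pictures are saved under pics/ and viewed, at most 10 in all, crops included, and the job is handed in when it is done.

Besides the shell and the picture viewer there is one more tool, called after "Call:" as name(argument=value, ...) on one line, values as JSON. play_rows: Moves the arm, as the interface text tells. Its arguments: {"type":"object","properties":{"motion":{"type":"array"},"fingers":{"type":"number"}},"required":["motion"]}

```bash
mkdir -p pics; cat > h.py <<'E'
from rig import bot, imaging, finder
import numpy as np, cv2
def ray(c,u,v):
    K=c["camera_matrix"];d=np.array([c["k1"],0,0,0,0.])
    p=cv2.undistortPoints(np.array([[[u,v]]],float),K,d)[0,0]
    R=np.array(c["R"]);o=-R.T@c["t"];return o,R.T@np.array([p[0],p[1],1])
def atz(c,u,v,z):
    o,r=ray(c,u,v);return o+r*(z-o[2])/r[2]
def proj(c,X):
    R=np.array(c["R"]);p=R@np.array(X)+c["t"];s=p[:2]/p[2];s=s*(1+c["k1"]*(s@s));K=c["camera_matrix"];return s*[K[0][0],K[1][1]]+[K[0][2],K[1][2]]
E
python3 - <<'E'
from h import *
for n in("scene","top"):
    c=imaging.capture(n);cv2.imwrite(f"pics/{n}0.png",c["frame"][...,::-1])
    print(n,-np.array(c["R"]).T@c["t"])
    for o in("tin_green","tin_green_end","bowl_green","bowl_blue","bowl_red","tin_red","measuring_cup","mat","tin_rack"):
        print(o,[(np.round(d["at"],3),round(d["confidence"],2)) for d in finder.recognise(n,o)[:2]])
s=bot.read_state();print({k:np.round(v,3) for k,v in s.items()})
E
```

```text
scene [ 1.18416992 -0.25305845  0.98503875]
tin_green [(array([ 0.509, -0.173,  0.069]), 0.76)]
tin_green_end []
bowl_green [(array([0.645, 0.074, 0.017]), 0.71)]
bowl_blue [(array([ 0.649, -0.054,  0.019]), 0.63), (array([0.647, 0.072, 0.014]), 0.16)]
bowl_red [(array([0.651, 0.203, 0.02 ]), 0.55)]
tin_red [(array([0.508, 0.191, 0.066]), 0.71)]
measuring_cup [(array([0.491, 0.315, 0.051]), 0.62)]
mat [(array([ 0.57 , -0.003,  0.004]), 0.71)]
tin_rack [(array([ 0.514, -0.403,  0.09 ]), 0.88)]
top [0.50831828 0.06995159 1.01857644]
tin_green [(array([ 0.484, -0.157,  0.067]), 0.68)]
tin_green_end [(array([ 0.483, -0.161,  0.071]), 0.98)]
bowl_green [(array([0.641, 0.076, 0.018]), 0.85)]
bowl_blue [(array([ 0.646, -0.053,  0.022]), 0.93), (array([0.647, 0.205, 0.018]), 0.59)]
bowl_red [(array([0.648, 0.207, 0.019]), 0.72)]
tin_red [(array([0.492, 0.201, 0.071]), 0.66)]
measuring_cup [(array([0.495, 0.323, 0.018]), 0.83), (array([0.649, 0.206, 0.017]), 0.52)]
mat [(array([0.561, 0.038, 0.002]), 0.79)]
tin_rack [(array([ 0.489, -0.38 ,  0.091]), 0.85)]
{'time_s': np.float64(1.0), 'joint_positions': array([-8.2420e+01,  3.0220e+01,  8.2090e+01,  2.0000e-03,  6.7691e+01,
       -1.0227e+01]), 'qvel': array([ 0.034, -0.028,  0.106,  0.025, -0.056,  0.127]), 'tau': array([-1.0000e-03, -4.4003e+01, -1.7699e+01,  6.3000e-02,  5.0000e-02,
       -0.0000e+00]), 'position': array([ 0.191, -0.595,  0.241]), 'tcp_rot': array([[ 0.952,  0.306,  0.   ],
       [ 0.306, -0.952,  0.   ],
       [ 0.   ,  0.   , -1.   ]]), 'force': array([-0.04 ,  0.133,  0.451]), 'moment': array([ 0.001, -0.014, -0.013]), 'grasp_force': np.float64(0.0), 'opening': np.float64(0.996)}
```

View pics/top0.png

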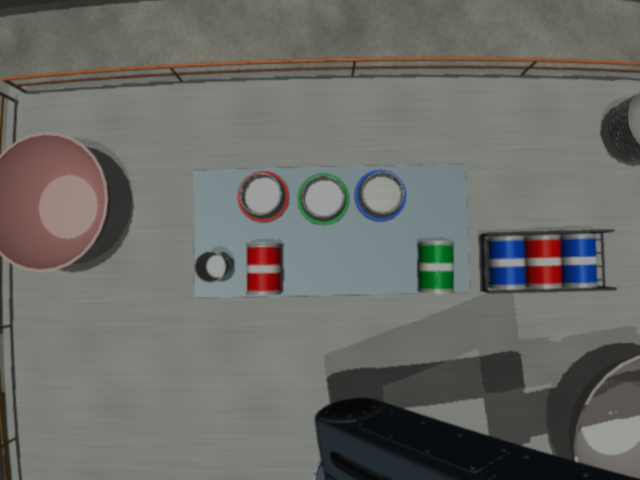

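View pics/scene0.png

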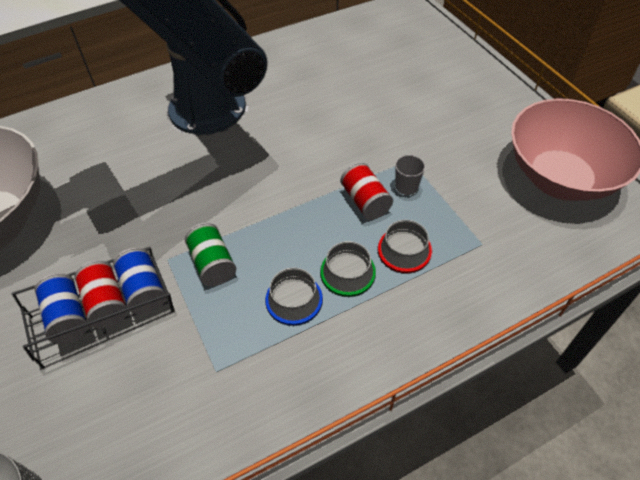

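```bash
cat >> h.py <<'E'
def rect(cam,name,z):
    c=imaging.capture(cam);o=finder.outline_of(cam,name)
    if not o: return None
    m=o[0]["pixels"].astype(np.uint8)
    k=max(cv2.findContours(m,cv2.RETR_EXTERNAL,cv2.CHAIN_APPROX_NONE)[0],key=cv2.contourArea)[:,0]
    return np.array([atz(c,u,v,z)[:2] for u,v in k],np.float32),o[0]["confidence"]
E
python3 - <<'E'
from h import *
for cam in("top","scene"):
  for n,z in(("tin_green",.04),("tin_green",.0767),("tin_red",.04),("tin_red",.0767),("bowl_green",.01),("bowl_blue",.01),("bowl_red",.01),("mat",.003)):
    r=rect(cam,n,z)
    if r: p=r[0];print(cam,n,z,round(r[1],2),"box",np.round(cv2.minAreaRect(p)[0],3),np.round(cv2.minAreaRect(p)[1],3),round(cv2.minAreaRect(p)[2],1),"circ",np.round(np.r_[cv2.minEnclosingCircle(p)[0],cv2.minEnclosingCircle(p)[1]],3))
E
```

```text
top tin_green 0.04 0.72 box [ 0.483 -0.169] [0.076 0.112] 88.8 circ [ 0.485 -0.171  0.064]
top tin_green 0.0767 0.91 box [ 0.484 -0.16 ] [0.072 0.108] 88.4 circ [ 0.485 -0.161  0.062]
top tin_red 0.04 0.6 box [0.486 0.205] [0.07  0.112] 89.1 circ [0.487 0.207 0.064]
top tin_red 0.0767 0.68 box [0.487 0.199] [0.069 0.108] 89.1 circ [0.488 0.199 0.062]
top bowl_green 0.01 0.68 box [0.641 0.074] [0.114 0.115] 88.7 circ [0.641 0.075 0.059]
top bowl_blue 0.01 0.88 box [ 0.645 -0.054] [0.114 0.117] 43.6 circ [ 0.644 -0.054  0.06 ]
top bowl_red 0.01 0.74 box [0.648 0.208] [0.113 0.111] 88.8 circ [0.648 0.208 0.058]
top mat 0.003 0.88 box [0.569 0.057] [0.291 0.621] 0.0 circ [0.568 0.058 0.338]
scene tin_green 0.04 0.58 box [ 0.48  -0.166] [0.076 0.166] 87.6 circ [ 0.48  -0.167  0.083]
scene tin_green 0.0767 0.8 box [ 0.507 -0.17 ] [0.072 0.158] 88.3 circ [ 0.507 -0.172  0.079]
scene tin_red 0.04 0.8 box [0.486 0.207] [0.083 0.165] 89.5 circ [0.485 0.209 0.086]
scene tin_red 0.0767 0.82 box [0.511 0.191] [0.078 0.159] 89.2 circ [0.511 0.191 0.083]
scene bowl_green 0.01 0.7 box [0.636 0.082] [0.116 0.135] 38.1 circ [0.632 0.077 0.07 ]
scene bowl_blue 0.01 0.9 box [ 0.641 -0.048] [0.117 0.134] 46.3 circ [ 0.639 -0.049  0.068]
scene bowl_red 0.01 0.68 box [0.641 0.216] [0.113 0.143] 55.6 circ [0.642 0.218 0.072]
scene mat 0.003 0.62 box [0.571 0.061] [0.293 0.622] 0.2 circ [0.575 0.058 0.337]
```

The top picture shows the green tin at about (436,265), well right of the green bowl at (324,198). Its axis points along x, and the red tin is at (265,267). The scene picture agrees with this. The tin is at y≈-0.167 and must go to y≈0.075, so it has about 242 mm to roll. I'll point the closing axis along the tin.

Units first: shifts go in shares of 250 mm and turns go in shares of pi rad. So 0.244 m / 0.25 = 0.976, -0.183 m / 0.25 = -0.732, -54.4 degrees / 180 = -0.3022.

Call:
play_rows(motion=[[[0.12, -0.092, 0, 0, 0, -0.0378], [0.24, -0.184, 0, 0, 0, -0.0756], [0.36, -0.276, 0, 0, 0, -0.1133], [0.48, -0.368, 0, 0, 0, -0.1511], [0.6, -0.46, 0, 0, 0, -0.1889], [0.72, -0.552, 0, 0, 0, -0.2267], [0.84, -0.64, 0, 0, 0, -0.2644], [0.976, -0.732, 0, 0, 0, -0.3022]]], fingers=0.05)

```text
time_s: 3.27
position: [0.368, -0.345, 0.2415]
tcp_rot: [[0.301, 0.954, 0.0], [0.954, -0.301, -0.001], [-0.001, 0.0, -1.0]]
force: [0.2, -0.2, 0.7]
opening: 0.585
grasp_force: 0.0
```

Converted, 0.193 m / 0.25 = 0.772, 0.11 m / 0.25 = 0.44, -17.8 degrees / 180 = -0.0989.

Call:
play_rows(motion=[[[0.128, 0.04, 0, 0, 0, -0.0167], [0.256, 0.08, 0, 0, 0, -0.0333], [0.388, 0.124, 0.04, 0, 0, -0.05], [0.516, 0.164, 0.12, 0, 0, -0.0667], [0.644, 0.208, 0.24, 0, 0, -0.0833], [0.772, 0.248, 0.36, 0, 0, -0.0989], [0.772, 0.248, 0.44, 0, 0, -0.0989], [0.772, 0.248, 0.48, 0, 0, -0.0989]]])

```text
time_s: 3.93
position: [0.485, -0.1785, 0.1186]
tcp_rot: [[-0.004, 1.0, -0.004], [1.0, 0.004, 0.003], [0.003, -0.004, -1.0]]
force: [-0.5, 0.2, 0.1]
opening: 0.575
grasp_force: 0.0
```

```bash
cat >> h.py <<'E'
def where():
    s=bot.read_state();print(round(s["time_s"],2),np.round(s["position"],4),np.round(s["force"],1))
    for n in("tin_green","bowl_green"):
        for cam in("top","scene"):
            r=rect(cam,n,.0767 if n=="tin_green" else .01)
            if r: b=cv2.minAreaRect(r[0]);print(cam,n,np.round(b[0],3),np.round(b[1],3),round(b[2],1),round(r[1],2))
E
python3 -c "
from h import *
where();c=imaging.capture('scene');cv2.imwrite('pics/s1.png',c['frame'][...,::-1])"
```

```text
3.93 [ 0.485  -0.1785  0.1186] [-0.5  0.2  0.1]
top tin_green [ 0.484 -0.148] [0.048 0.108] 88.4 0.63
scene tin_green [ 0.542 -0.17 ] [0.07  0.089] 87.1 0.79
top bowl_green [0.641 0.074] [0.114 0.115] 88.7 0.77
scene bowl_green [0.633 0.079] [0.115 0.138] 61.7 0.75
```

Converted, 0.026 m / 0.25 = 0.104, 0.024 m / 0.25 = 0.096.

Call:
play_rows(motion=[[[0, 0, 0.048, 0, 0, 0], [0, 0, 0.08, 0, 0, 0], [0, 0, 0.096, 0, 0, 0], [0, 0, 0.104, 0, 0, 0], [0, 0, 0.104, 0, 0, 0]]])

```text
time_s: 4.8
position: [0.4852, -0.1815, 0.0955]
tcp_rot: [[-0.0, 1.0, -0.001], [1.0, 0.0, 0.0], [0.0, -0.001, -1.0]]
force: [-1.3, -1.2, 2.8]
opening: 0.576
grasp_force: 1.4
```

Converted, 0.044 m / 0.25 = 0.176, 0.001 m / 0.25 = 0.004.

Call:
play_rows(motion=[[[0.012, 0, 0.004, 0, 0, 0], [0.04, 0, 0.004, 0, 0, 0], [0.072, 0, 0.004, 0, 0, 0], [0.104, 0, 0.004, 0, 0, 0], [0.136, 0, 0.004, 0, 0, 0], [0.16, 0, 0.004, 0, 0, 0], [0.176, 0, 0.004, 0, 0, 0], [0.176, 0, 0.004, 0, 0, 0]]])

```text
time_s: 5.47
position: [0.4862, -0.1369, 0.0957]
tcp_rot: [[-0.001, 1.0, 0.002], [1.0, 0.001, -0.001], [-0.001, 0.002, -1.0]]
force: [-0.7, 0.6, 8.5]
opening: 0.578
grasp_force: 4.6
```

```bash
python3 -c "
from h import *
where();c=imaging.capture('top');cv2.imwrite('pics/t2.png',cv2.resize(c['frame'][200:330,220:500,::-1],None,fx=2,fy=2))"
```

```text
5.47 [ 0.4862 -0.1369  0.0957] [-0.7  0.6  8.5]
top tin_green [ 0.486 -0.111] [0.017 0.106] 88.5 0.73
scene tin_green [ 0.514 -0.148] [0.071 0.147] 88.0 0.93
top bowl_green [0.64  0.075] [0.115 0.113] 17.3 0.63
scene bowl_green [0.633 0.079] [0.114 0.138] 61.7 0.82
```

Converted, -0.024 m / 0.25 = -0.096, -0.002 m / 0.25 = -0.008.

Call:
play_rows(motion=[[[0, 0, -0.024, 0, 0, 0], [0, 0, -0.048, 0, 0, 0], [-0.048, 0, -0.048, 0, 0, 0], [-0.096, 0, -0.048, 0, 0, 0], [-0.096, 0, -0.024, 0, 0, 0], [-0.096, 0, -0.008, 0, 0, 0], [-0.096, 0, 0, 0, 0, 0], [-0.096, 0, 0, 0, 0, 0]]])

```text
time_s: 6.58
position: [0.4857, -0.1621, 0.0945]
tcp_rot: [[0.0, 1.0, 0.0], [1.0, -0.0, -0.001], [-0.001, 0.0, -1.0]]
force: [-0.2, -1.1, 8.9]
opening: 0.575
grasp_force: 4.5
```

Call:
play_rows(motion=[[[0.016, 0, 0, 0, 0, 0], [0.052, 0, 0, 0, 0, 0], [0.088, 0, 0, 0, 0, 0], [0.124, 0, 0, 0, 0, 0], [0.16, 0, 0, 0, 0, 0], [0.192, 0, 0, 0, 0, 0], [0.216, 0, 0, 0, 0, 0], [0.216, 0, 0, 0, 0, 0]]])

```text
time_s: 7.25
position: [0.4869, -0.1067, 0.0954]
tcp_rot: [[-0.001, 1.0, 0.003], [1.0, 0.001, -0.001], [-0.001, 0.003, -1.0]]
force: [0.7, 0.2, 13.2]
opening: 0.574
grasp_force: 6.4
```

```bash
python3 -c "
from h import *
where()"
```

```text
7.25 [ 0.4869 -0.1067  0.0954] [ 0.7  0.2 13.2]
top tin_green [ 0.478 -0.082] [0.012 0.089] 88.6 0.64
scene tin_green [ 0.511 -0.122] [0.072 0.153] 90.0 0.83
top bowl_green [0.639 0.074] [0.114 0.117] 88.7 0.88
scene bowl_green [0.633 0.079] [0.115 0.138] 61.7 0.76
```

Converted, -0.027 m / 0.25 = -0.108, -0.012 m / 0.25 = -0.048.

Call:
play_rows(motion=[[[0, 0, -0.024, 0, 0, 0], [0, 0, -0.048, 0, 0, 0], [-0.056, 0, -0.048, 0, 0, 0], [-0.108, 0, -0.048, 0, 0, 0], [-0.108, 0, -0.024, 0, 0, 0], [-0.108, 0, -0.008, 0, 0, 0], [-0.108, 0, 0, 0, 0, 0], [-0.108, 0, 0, 0, 0, 0]]])

```text
time_s: 8.32
position: [0.4854, -0.1345, 0.0944]
tcp_rot: [[0.0, 1.0, -0.0], [1.0, -0.0, -0.0], [-0.0, -0.0, -1.0]]
force: [-2.0, -0.6, 8.7]
opening: 0.572
grasp_force: 4.5
```

Converted, 0.054 m / 0.25 = 0.216, 0.048 m / 0.25 = 0.192.

Call:
play_rows(motion=[[[0.016, 0, 0, 0, 0, 0], [0.052, 0, 0, 0, 0, 0], [0.088, 0, 0, 0, 0, 0], [0.124, 0, 0, 0, 0, 0], [0.16, 0, 0, 0, 0, 0], [0.192, 0, 0, 0, 0, 0], [0.216, 0, 0, 0, 0, 0], [0.216, 0, 0, 0, 0, 0]]])

```text
time_s: 8.98
position: [0.4866, -0.0793, 0.0954]
tcp_rot: [[-0.001, 1.0, 0.003], [1.0, 0.001, -0.001], [-0.001, 0.003, -1.0]]
force: [1.1, -0.0, 13.6]
opening: 0.572
grasp_force: 6.6
```

Converted, -0.027 m / 0.25 = -0.108, -0.014 m / 0.25 = -0.056.

Call:
play_rows(motion=[[[0, 0, -0.024, 0, 0, 0], [0, 0, -0.048, 0, 0, 0], [-0.056, 0, -0.048, 0, 0, 0], [-0.108, 0, -0.048, 0, 0, 0], [-0.108, 0, -0.024, 0, 0, 0], [-0.108, 0, -0.008, 0, 0, 0], [-0.108, 0, 0, 0, 0, 0], [-0.108, 0, 0, 0, 0, 0]]])

```text
time_s: 9.65
position: [0.4853, -0.1075, 0.0942]
tcp_rot: [[0.0, 1.0, -0.0], [1.0, -0.0, -0.0], [-0.0, -0.0, -1.0]]
force: [-1.4, -0.5, 8.1]
opening: 0.573
grasp_force: 3.8
```

Converted, 0.054 m / 0.25 = 0.216, 0.048 m / 0.25 = 0.192.

Call:
play_rows(motion=[[[0.016, 0, 0, 0, 0, 0], [0.052, 0, 0, 0, 0, 0], [0.088, 0, 0, 0, 0, 0], [0.124, 0, 0, 0, 0, 0], [0.16, 0, 0, 0, 0, 0], [0.192, 0, 0, 0, 0, 0], [0.216, 0, 0, 0, 0, 0], [0.216, 0, 0, 0, 0, 0]]])

```text
time_s: 10.32
position: [0.4865, -0.0523, 0.0955]
tcp_rot: [[-0.001, 1.0, 0.003], [1.0, 0.001, -0.0], [-0.0, 0.003, -1.0]]
force: [1.0, 0.1, 13.6]
opening: 0.575
grasp_force: 6.8
```

```bash
python3 -c "
from h import *
where()"
```

```text
10.32 [ 0.4865 -0.0523  0.0955] [ 1.   0.1 13.6]
scene tin_green [ 0.511 -0.067] [0.072 0.156] 88.0 0.93
top bowl_green [0.639 0.073] [0.112 0.112] 88.8 0.6
scene bowl_green [0.633 0.079] [0.115 0.138] 61.7 0.73
```

Converted, -0.027 m / 0.25 = -0.108, -0.014 m / 0.25 = -0.056.

Call:
play_rows(motion=[[[0, 0, -0.024, 0, 0, 0], [0, 0, -0.048, 0, 0, 0], [-0.056, 0, -0.048, 0, 0, 0], [-0.108, 0, -0.048, 0, 0, 0], [-0.108, 0, -0.024, 0, 0, 0], [-0.108, 0, -0.008, 0, 0, 0], [-0.108, 0, 0, 0, 0, 0], [-0.108, 0, 0, 0, 0, 0]]])

```text
time_s: 11.38
position: [0.4852, -0.0799, 0.0942]
tcp_rot: [[-0.001, 1.0, -0.001], [1.0, 0.001, 0.0], [0.0, -0.001, -1.0]]
force: [-1.2, -1.5, 8.8]
opening: 0.574
grasp_force: 3.7
```

Converted, 0.054 m / 0.25 = 0.216, 0.048 m / 0.25 = 0.192.

Call:
play_rows(motion=[[[0.016, 0, 0, 0, 0, 0], [0.052, 0, 0, 0, 0, 0], [0.088, 0, 0, 0, 0, 0], [0.124, 0, 0, 0, 0, 0], [0.16, 0, 0, 0, 0, 0], [0.192, 0, 0, 0, 0, 0], [0.216, 0, 0, 0, 0, 0], [0.216, 0, 0, 0, 0, 0]]])

```text
time_s: 12.05
position: [0.4864, -0.0248, 0.0955]
tcp_rot: [[-0.002, 1.0, 0.003], [1.0, 0.002, -0.0], [-0.0, 0.003, -1.0]]
force: [-0.4, 0.5, 13.3]
opening: 0.575
grasp_force: 6.9
```

Converted, -0.027 m / 0.25 = -0.108, -0.002 m / 0.25 = -0.008.

Call:
play_rows(motion=[[[0, 0, -0.024, 0, 0, 0], [0, 0, -0.048, 0, 0, 0], [-0.056, 0, -0.048, 0, 0, 0], [-0.108, 0, -0.048, 0, 0, 0], [-0.108, 0, -0.024, 0, 0, 0], [-0.108, 0, -0.008, 0, 0, 0], [-0.108, 0, 0, 0, 0, 0], [-0.108, 0, 0, 0, 0, 0]]])

```text
time_s: 12.72
position: [0.4851, -0.0529, 0.0941]
tcp_rot: [[-0.001, 1.0, -0.001], [1.0, 0.001, 0.0], [0.0, -0.001, -1.0]]
force: [-1.4, -1.0, 6.9]
opening: 0.575
grasp_force: 3.1
```

Converted, 0.054 m / 0.25 = 0.216, 0.048 m / 0.25 = 0.192.

Call:
play_rows(motion=[[[0.016, 0, 0, 0, 0, 0], [0.052, 0, 0, 0, 0, 0], [0.088, 0, 0, 0, 0, 0], [0.124, 0, 0, 0, 0, 0], [0.16, 0, 0, 0, 0, 0], [0.192, 0, 0, 0, 0, 0], [0.216, 0, 0, 0, 0, 0], [0.216, 0, 0, 0, 0, 0]]])

```text
time_s: 13.38
position: [0.4862, 0.0022, 0.0955]
tcp_rot: [[-0.002, 1.0, 0.003], [1.0, 0.002, -0.0], [-0.0, 0.003, -1.0]]
force: [0.2, 0.7, 14.2]
opening: 0.573
grasp_force: 7.0
```

```bash
python3 -c "
from h import *
where()"
```

```text
13.38 [0.4862 0.0022 0.0955] [ 0.2  0.7 14.2]
scene tin_green [ 0.513 -0.014] [0.074 0.158] 88.6 0.84
top bowl_green [0.639 0.075] [0.113 0.114] 43.8 0.81
scene bowl_green [0.633 0.076] [0.114 0.135] 82.1 0.97
```

Converted, -0.027 m / 0.25 = -0.108, -0.014 m / 0.25 = -0.056.

Call:
play_rows(motion=[[[0, 0, -0.024, 0, 0, 0], [0, 0, -0.048, 0, 0, 0], [-0.056, 0, -0.048, 0, 0, 0], [-0.108, 0, -0.048, 0, 0, 0], [-0.108, 0, -0.024, 0, 0, 0], [-0.108, 0, -0.008, 0, 0, 0], [-0.108, 0, 0, 0, 0, 0], [-0.108, 0, 0, 0, 0, 0]]])

```text
time_s: 14.45
position: [0.4851, -0.0258, 0.094]
tcp_rot: [[-0.001, 1.0, -0.001], [1.0, 0.001, 0.0], [0.0, -0.001, -1.0]]
force: [-0.9, -0.5, 5.3]
opening: 0.575
grasp_force: 2.7
```

Converted, 0.054 m / 0.25 = 0.216, 0.048 m / 0.25 = 0.192.

Call:
play_rows(motion=[[[0.016, 0, 0, 0, 0, 0], [0.052, 0, 0, 0, 0, 0], [0.088, 0, 0, 0, 0, 0], [0.124, 0, 0, 0, 0, 0], [0.16, 0, 0, 0, 0, 0], [0.192, 0, 0, 0, 0, 0], [0.216, 0, 0, 0, 0, 0], [0.216, 0, 0, 0, 0, 0]]])

```text
time_s: 15.12
position: [0.4863, 0.0293, 0.0955]
tcp_rot: [[-0.002, 1.0, 0.003], [1.0, 0.002, -0.0], [-0.0, 0.003, -1.0]]
force: [-0.3, 0.4, 14.0]
opening: 0.574
grasp_force: 7.0
```

Converted, -0.027 m / 0.25 = -0.108, -0.002 m / 0.25 = -0.008.

Call:
play_rows(motion=[[[0, 0, -0.024, 0, 0, 0], [0, 0, -0.048, 0, 0, 0], [-0.056, 0, -0.048, 0, 0, 0], [-0.108, 0, -0.048, 0, 0, 0], [-0.108, 0, -0.024, 0, 0, 0], [-0.108, 0, -0.008, 0, 0, 0], [-0.108, 0, 0, 0, 0, 0], [-0.108, 0, 0, 0, 0, 0]]])

```text
time_s: 15.78
position: [0.485, 0.0011, 0.0938]
tcp_rot: [[-0.001, 1.0, -0.001], [1.0, 0.001, 0.0], [0.0, -0.001, -1.0]]
force: [-0.3, 0.3, 3.5]
opening: 0.575
grasp_force: 1.9
```

Converted, 0.054 m / 0.25 = 0.216, 0.048 m / 0.25 = 0.192.

Call:
play_rows(motion=[[[0.016, 0, 0, 0, 0, 0], [0.052, 0, 0, 0, 0, 0], [0.088, 0, 0, 0, 0, 0], [0.124, 0, 0, 0, 0, 0], [0.16, 0, 0, 0, 0, 0], [0.192, 0, 0, 0, 0, 0], [0.216, 0, 0, 0, 0, 0], [0.216, 0, 0, 0, 0, 0]]])

```text
time_s: 16.45
position: [0.4862, 0.0564, 0.0956]
tcp_rot: [[-0.002, 1.0, 0.003], [1.0, 0.002, 0.0], [0.0, 0.003, -1.0]]
force: [-1.7, -0.1, 14.2]
opening: 0.571
grasp_force: 6.8
```

Converted, -0.16 m / 0.25 = -0.64, -0.14 m / 0.25 = -0.56.

Call:
play_rows(motion=[[[0, 0, -0.024, 0, 0, 0], [0, 0, -0.08, 0, 0, 0], [-0.12, 0, -0.12, 0, 0, 0], [-0.24, 0, -0.16, 0, 0, 0], [-0.4, 0, -0.2, 0, 0, 0], [-0.56, 0, -0.2, 0, 0, 0], [-0.64, 0, -0.2, 0, 0, 0], [-0.64, 0, -0.2, 0, 0, 0]]])

```text
time_s: 17.12
position: [0.4866, -0.1091, 0.1444]
tcp_rot: [[0.004, 1.0, 0.002], [1.0, -0.004, -0.002], [-0.002, 0.002, -1.0]]
force: [0.3, -0.3, -0.9]
opening: 0.573
grasp_force: 0.0
```

```bash
python3 -c "
from h import *
where();c=imaging.capture('top');cv2.imwrite('pics/t3.png',cv2.resize(c['frame'][140:340,170:490,::-1],None,fx=2,fy=2))"
```

```text
17.12 [ 0.4866 -0.1091  0.1444] [ 0.3 -0.3 -0.9]
top tin_green [0.49  0.051] [0.071 0.11 ] 88.8 0.57
scene tin_green [0.514 0.041] [0.076 0.159] 88.7 0.94
top bowl_green [0.64  0.075] [0.114 0.116] 43.9 0.96
scene bowl_green [0.636 0.081] [0.118 0.138] 39.6 0.9
```

View pics/t3.png

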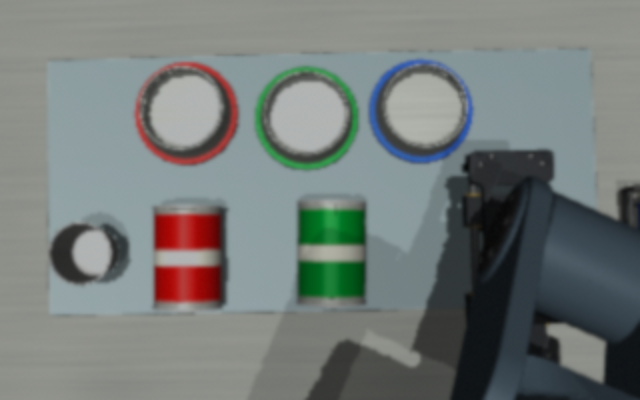

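The crop shows the green tin at about (331,252), slightly to the right of the green bowl at (307,118). It lies straight at y≈0.050. It still has to roll about 24 mm, which is 48 mm of finger travel.

Converted, 0.14 m / 0.25 = 0.56, 0.05 m / 0.25 = 0.2.

Call:
play_rows(motion=[[[0.14, 0, 0, 0, 0, 0], [0.28, 0, 0.02, 0, 0, 0], [0.42, 0, 0.06, 0, 0, 0], [0.52, 0, 0.1, 0, 0, 0], [0.56, 0, 0.14, 0, 0, 0], [0.56, 0, 0.176, 0, 0, 0], [0.56, 0, 0.196, 0, 0, 0], [0.56, 0, 0.2, 0, 0, 0]]])

```text
time_s: 18.23
position: [0.4853, 0.0336, 0.0945]
tcp_rot: [[-0.001, 1.0, -0.001], [1.0, 0.001, -0.001], [-0.001, -0.001, -1.0]]
force: [-3.8, -1.2, 17.5]
opening: 0.573
grasp_force: 8.5
```

Call:
play_rows(motion=[[[0.016, 0, 0, 0, 0, 0], [0.048, 0, 0, 0, 0, 0], [0.08, 0, 0, 0, 0, 0], [0.112, 0, 0, 0, 0, 0], [0.144, 0, 0, 0, 0, 0], [0.172, 0, 0, 0, 0, 0], [0.188, 0, 0, 0, 0, 0], [0.188, 0, 0, 0, 0, 0]]])

```text
time_s: 18.9
position: [0.4863, 0.0806, 0.0955]
tcp_rot: [[-0.0, 1.0, 0.002], [1.0, 0.0, -0.001], [-0.001, 0.002, -1.0]]
force: [-2.0, 1.0, 12.9]
opening: 0.573
grasp_force: 6.4
```

Converted, -0.18 m / 0.25 = -0.72, -0.15 m / 0.25 = -0.6.

Call:
play_rows(motion=[[[0, 0, 0, 0, 0, 0], [0, 0, -0.024, 0, 0, 0], [0, 0, -0.08, 0, 0, 0], [-0.12, 0, -0.16, 0, 0, 0], [-0.28, 0, -0.2, 0, 0, 0], [-0.44, 0, -0.24, 0, 0, 0], [-0.6, 0, -0.24, 0, 0, 0], [-0.72, 0, -0.24, 0, 0, 0]]])

```text
time_s: 19.57
position: [0.4863, -0.1031, 0.1552]
tcp_rot: [[0.003, 1.0, 0.003], [1.0, -0.003, -0.002], [-0.002, 0.003, -1.0]]
force: [0.6, -0.3, -0.4]
opening: 0.573
grasp_force: 0.0
```

```bash
python3 -c "
from h import *
where()
for n,z in(('tin_green',.045),('tin_red',.045),('tin_red',.0767),('bowl_red',.01),('bowl_blue',.01),('measuring_cup',.07)):
    b=cv2.minAreaRect(rect('top',n,z)[0]);print(n,np.round(b[0],3),np.round(b[1],3),round(b[2],1))
c=imaging.capture('top');cv2.imwrite('pics/t4.png',cv2.resize(c['frame'][140:340,170:490,::-1],None,fx=2,fy=2))"
```

```text
19.57 [ 0.4863 -0.1031  0.1552] [ 0.6 -0.3 -0.4]
top tin_green [0.49  0.073] [0.071 0.11 ] 88.8 0.6
scene tin_green [0.515 0.062] [0.076 0.16 ] 88.2 0.93
top bowl_green [0.64  0.074] [0.114 0.113] 13.0 0.78
scene bowl_green [0.633 0.077] [0.116 0.135] 82.0 0.89
tin_green [0.489 0.074] [0.073 0.113] 88.8
tin_red [0.485 0.203] [0.073 0.114] 89.1
tin_red [0.486 0.199] [0.069 0.11 ] 89.2
bowl_red [0.649 0.209] [0.111 0.113] 89.1
bowl_blue [ 0.645 -0.054] [0.114 0.115] 88.6
measuring_cup [0.495 0.31 ] [0.075 0.063] 89.2
```

View pics/t4.png

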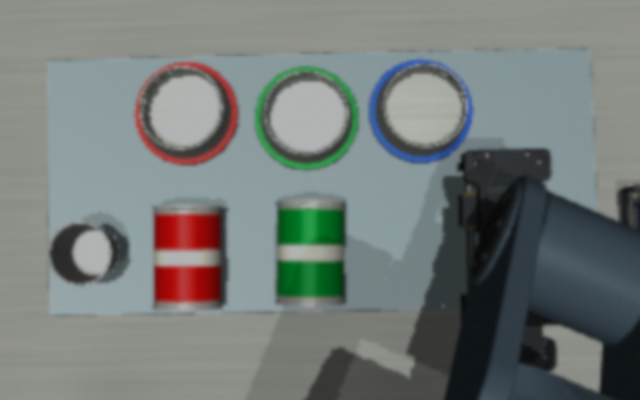

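The crop shows the green tin at (311,252), in front of the green bowl at (307,118). It is at y≈0.074 and the bowl at y≈0.075, and the other objects haven't moved.

```bash
python3 -c "
from h import *
print(bot.hand_in())"
```

```text
the job is handed in; nothing more can be done
None
```

I rolled the green tin to in front of the green bowl, about 1 mm off its centre line (the limit is 14 mm) by the camera measurement. It was released and lying straight, the other objects showed no visible movement, and the job is handed in; no verdict came back.

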